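Fit the brake disc on the scooter hub

TASK

Pick up the brake disc and fit it on the five-stud hub in the vice: turn it gently by feel until all five holes find the studs, then slide it down, keeping hold of it, until it sits flat and fully home on the hub's flange. Don't force it against the stud ends or let it drop onto the hub; let go once it is home, and leave everything else on the bench where it is.

Things in the scene. Friction and masses are not known exactly. Their poses are not given: they have to be found in the camera images.
- disc: scooter brake disc, 0.6 to 0.85 kg, flat on the bench, hat up. Steel band, radius 62 to 95 mm, 4 mm thick; five flat arms, 5 mm thick, join it to a round aluminium hat: outside diameter 64 mm (grip it there from above), inside 56 mm, open below; top 30 mm above the band's underside. Origin: on the axis, at the band's underside. +z out of the hat's top, +x through one hole and along one arm
- disc_face (a point): on the disc's axis, underside of the hat's flat top face, 24 mm above the disc's origin; axes as the disc's. This face comes to rest on the hub flange. The face is 6 mm thick, with a 22 mm centre bore and five 9.2 mm holes, 72 degrees apart, on a circle of 42 mm diameter
- hub_face (a point): centre of the top of the hub's flange (52 mm diameter), 165 mm above the bench, z up. Five studs stand on it, 8 mm in diameter, 20 mm tall (top 3 mm tapered to 6.4 mm), 72 degrees apart on a circle of 42 mm diameter. Their angle is different every time and is NOT given by any pose here (these axes are the vice's): find it by feel, or look
- hub_boss (a point): top centre of the hub's boss, a round spigot 20 mm in diameter that stands 30 mm above the flange, its top 6 mm tapered to 13 mm. The disc's bore finds it first; then the hat face rests on the stud ends, 20 mm above the flange, until the holes line up. The hub is stiff to turn (0.7 N m). More than 60 N on the stud ends bruises them
- vice: blue bench vice bolted to the bench, with the hub upright in its jaws on a stub axle. Origin on the bench under the hub's axis; +x from the handle to the anvil. Jaws 104 mm wide along y, top at 115 mm; it reaches 155 mm to -x (the handle) and 115 mm to +x
- clutch_bell: bystander: open steel clutch drum without a hat, 108 mm in diameter, 34 mm high; origin at the centre of its underside
- spanner: bystander: steel spanner 190 mm long, 8 mm high; origin under its middle, x along it
- socket: bystander: steel socket standing upright, 26 mm in diameter, 40 mm high; origin at its foot
- spray_can: bystander: upright can 65 mm in diameter, 200 mm high; origin at its foot
- caliper: bystander: aluminium brake caliper about 136 x 86 mm, 58 mm high with its nipple; origin under its body
- mallet: bystander: rubber mallet with a wooden handle, 270 mm long along x, head 26 mm thick; origin under its middle
- screwdriver: bystander: screwdriver 210 mm long along x, 26 mm thick; origin under its middle
- tray: bystander: steel tray of nuts 150 x 110 mm, 28 mm high; origin at the centre of its underside

How it is judged:
On the way, in this order (a step that is already met when the one before it is completed fails the run):
1. the disc is lifted clear of the bench (height (world z) of disc above 0.12 m), for 0.1 s.
2. the disc's bore is over the hub's boss (horizontal distance between disc_face and hub_face below 0.005 m and z of disc_face in the frame of hub_face below 0.028 m), for 0.1 s.
At the end, for the whole second after the job is handed in: the disc sits on the hub with its hat face on the flange: face centre within 3 mm of the hub axis and less than 2 mm above the flange, tilted less than 0.04 rad, at rest and released (horizontal distance between disc_face and hub_face below 0.003 m and z of disc_face in the frame of hub_face below 0.002 m and angle between disc's own z axis and vertical below 0.04 rad and linear speed of disc below 0.01 m/s); the robot touches nothing.
It fails at once if the disc is forced onto the stud ends or the boss with more than 60 N (contact force between disc and vice above 60 N and z of disc_face in the frame of hub_face above 0.012 m).
It fails at once if the disc falls or is slammed down on the hub (faster than 0.3 m/s with its bore on the boss) (linear speed of disc above 0.3 m/s and horizontal distance between disc_face and hub_face below 0.005 m and z of disc_face in the frame of hub_face below 0.028 m).
It fails at once if a bystander is moved more than 25 mm (distance of any of clutch_bell, spanner, socket, spray_can, caliper, mallet, screwdriver, tray from where it was at the start of the episode above 0.025 m).
It also fails if it takes over 72 s, if anything falls off the work surface, if the arm or the gripper's body presses on something with over 40 N, if the wrist force passes 120 N, or if a joint passes its speed limit or range.

ROBOT

A 6-joint arm with a two-finger parallel gripper is mounted at the origin on the work surface. World frame = base frame: x ahead of the robot, y to its left, z up, the work surface at z = 0. Lengths are in m, angles in rad, forces in N, time in s.
With the tool pointing down it reaches from about 0.35 to 0.85 m from the base axis. Payload 8.1 kg.
Tool frame: the origin (TCP) lies midway between the tips of the shut fingers; the grasp point (between the pads) lies 19 mm behind it; z points along the fingers, y is the line along which they close (so a half turn about z gives the same grasp; the last joint's range is limited). The gripper opens to 85 mm and grips with 20 to 120 N. Pads are 22 mm wide; open, the fingers measure 114 mm over their backs; the gripper's body (76 mm by 85 mm) begins 54 mm behind the grasp point. The pads swing forward as they close: fully open they stand 13 mm farther back than shut.
Start: joints at [-0.085, 0.13, 1.488, -0, 1.523, -0.085], TCP at [0.6, 0, 0.231] pointing down, gripper open.
Joint ranges: [-2.96, 2.96], [-0.89, 2.26], [0.02, 2.5], [-1.34, 4.48], [0, 2.73], [-2.66, 2.66]. Speed limits (rad/s): [2.39, 2.39, 2.79, 3.14, 3.14, 3.14].

INTERFACE

Orientations are given as a 3x3 rotation matrix whose columns are the frame's x, y, z axes.
In Python, from cell import r gives the robot as it stands. The module is installed in compiled form; this text tells all that it offers. Calls block until the motion is done:
- r.move_to(position, orientation): joint-space move of the TCP to a pose.
- r.line_to(position, rotation=None, velocity=0.15, threshold=None): straight line of the TCP; rotation=None keeps the orientation; velocity is the mean speed in m/s. With threshold (N) it stops when the force on the tool has changed by that much, and returns True; else False.
- r.goto_joints(angles): joint-space move.
- r.set_gripper(opening): opening from 0.0 (shut) to 1.0 (fully open); the grip force is fixed at half the most; returns when the fingers have stopped.
- r.pause(seconds).
- r.solve_ik(position, orientation): joint angles nearest the present ones, or None.
- r.snapshot(name): name is "scene" or "side" or "wrist"; returns the picture (420x560x3 uint8, red, green, blue); there is no depth.
- r.camera_params(name): a dict with "K" (3x3 intrinsics, pixels), "R" (3x3) and "t" (3): a world point X has camera coordinates R X + t. Camera axes: x right, y down, z forward; pixel columns grow to the right and rows downward; lengths in m; the calibration is good to about 2 mm. A picture is of the moment at which its call begins: read the wrist's pose just before it. camera_params takes no time and is no camera call; for the wrist camera it gives the pose at the moment of the call.
A pose or a line that the arm cannot do raises r.IKError and nothing moves.
- r.job_done(): hands the job in; it is judged then, once.
Readings, each from a call of its own:
- r.get_time_s(): time.
- r.get_joints(): joint angles.
- r.get_qvel(): joint speeds.
- r.get_joint_torque(): joint torques, N m.
- r.get_eef_pos(): TCP position.
- r.get_orientation(): TCP orientation.
- r.get_wrist_force(): force on the tool from outside, world axes, zero at the start.
- r.get_moment(): the same for the moment, N m.
- r.get_opening(): opening from 0.0 (shut) to 1.0 (fully open).
- r.get_gripper_force(): force on a finger pad.
Only numpy, scipy, OpenCV 4.12 (cv2) and the standard library are available. Lean on these libraries where they do the work, as an engineer would, in place of code of your own. Each camera call takes 0.05 s, during which the arm holds its last target. There are 200 camera calls.

## Working session

There is one attempt and no reset: what is moved stays moved. The work goes in short steps, each a Python script; the robot and the scene stay as the last script left them, time stands still between calls to the robot, and variables do not carry over. Pictures are saved under pics/ and viewed, at most 10 in all, crops included, and the job is handed in when it is done.

```bash
mkdir -p pics
python3 - <<'E'
from cell import r
import cv2,numpy as np
for n in ["scene","side","wrist"]:
    im=r.snapshot(n); cv2.imwrite(f"pics/{n}0.png",im[:,:,::-1])
    p=r.camera_params(n); print(n,np.round(p["K"],1).tolist(),np.round(p["R"],3).tolist(),np.round(p["t"],3))
print(r.get_time_s())
E
```

```text
scene [[483.2, 0.0, 281.9], [0.0, 483.2, 209.9], [0.0, 0.0, 1.0]] [[-0.861, 0.509, 0.011], [0.378, 0.654, -0.655], [-0.341, -0.559, -0.756]] [ 0.482 -0.143  1.883]
side [[479.3, 0.0, 280.6], [0.0, 479.3, 211.3], [0.0, 0.0, 1.0]] [[-0.999, -0.028, -0.02], [-0.003, 0.655, -0.756], [0.035, -0.755, -0.655]] [0.569 0.105 1.379]
wrist [[302.6, 0.0, 282.0], [0.0, 302.6, 209.6], [0.0, 0.0, 1.0]] [[1.0, 0.0, -0.001], [0.001, -0.958, 0.288], [-0.001, -0.288, -0.958]] [-0.599 -0.037  0.379]
0.15
```

View pics/scene0.png

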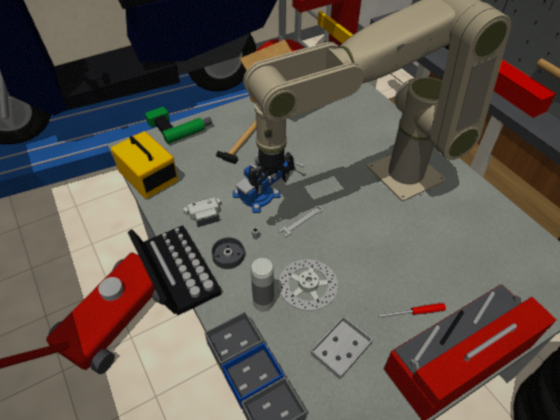

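View pics/side0.png

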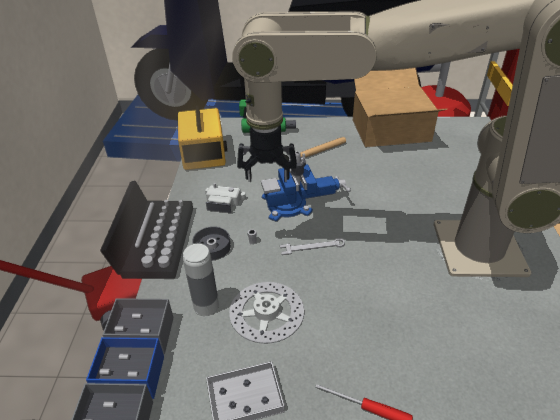

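```bash
cat > h.py <<'E'
from cell import r
import cv2,numpy as np
def cast(p,uv,z):
    d=p["R"].T@np.linalg.inv(p["K"])@np.array([uv[0],uv[1],1.]); C=-p["R"].T@p["t"]
    return C+d*(z-C[2])/d[2]
def proj(p,X):
    c=p["K"]@(p["R"]@np.asarray(X,float)+p["t"]); return c[:2]/c[2]
def down(a):  # tool pointing down, tool x at world angle a
    c,s=np.cos(a),np.sin(a); return np.array([[c,s,0],[s,-c,0],[0,0,-1.]])
def snap(n,tag):
    p=r.camera_params(n); im=r.snapshot(n)[:,:,::-1].copy(); cv2.imwrite(f"pics/{tag}.png",im); return p,im
E
python3 - <<'E'
from h import *
np.set_printoptions(precision=4,suppress=True)
ps=r.camera_params("scene");pd=r.camera_params("side");pw=r.camera_params("wrist")
print("C wrist",-pw["R"].T@pw["t"], r.get_orientation().tolist())
print("disc",cast(ps,(308,282),.03),cast(pd,(266,303),.03))
print("vice",cast(ps,(258,195),.02),cast(pd,(292,208),.02))
print("can",cast(ps,(262,300),0),cast(pd,(205,308),0))
E
```

```text
C wrist [0.5996 0.074  0.3724] [[6.330939690555208e-06, 0.9999989762120306, -0.0014309209657027882], [0.9999999855399494, -6.087760654179682e-06, 0.0001699501113116276], [0.00016994122621439396, -0.0014309220209555253, -0.9999989617905359]]
disc [0.6081 0.2424 0.03  ] [0.5994 0.2301 0.03  ]
vice [ 0.5612 -0.1702  0.02  ] [ 0.538  -0.1499  0.02  ]
can [0.7562 0.2103 0.    ] [0.7584 0.2245 0.    ]
```

View pics/wrist0.png

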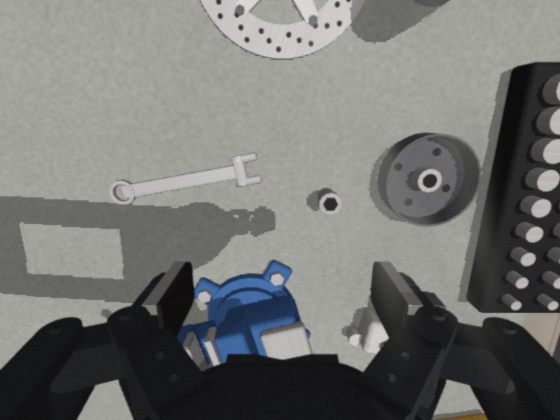

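Run:
```python
from h import *
r.move_to([0.60,0.15,0.28],down(np.pi/2))
p,im=snap("wrist","w_disc"); snap("side","s1"); snap("scene","c1")
np.savez("pd.npz",**p)
r.move_to([0.555,-0.235,0.40],down(np.pi/2))
p,im=snap("wrist","w_hub"); np.savez("ph.npz",**p)
a=cv2.imread("pics/w_disc.png")[:300]; b=im[:300]
cv2.imwrite("pics/both.png",np.vstack([a,b]))
s=cv2.imread("pics/s1.png")[120:260,220:380]; c=cv2.imread("pics/c1.png")[120:260,180:340]
cv2.imwrite("pics/hubs.png",cv2.resize(np.hstack([s,c]),None,fx=2.5,fy=2.5,interpolation=cv2.INTER_CUBIC))
print(r.get_time_s())
```

```text
2.525
```

View pics/both.png

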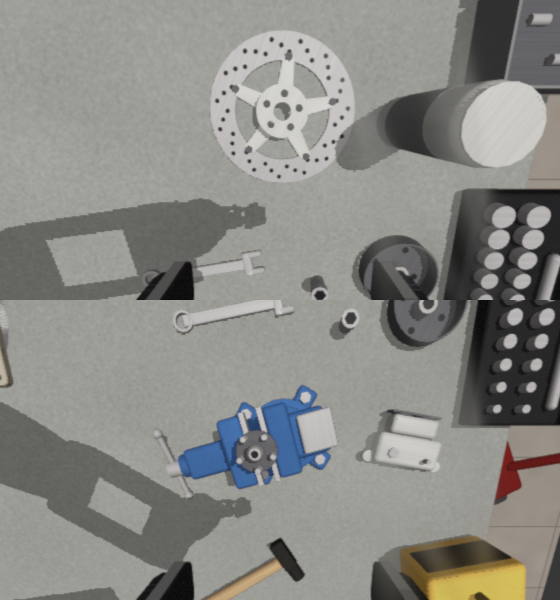

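View pics/hubs.png

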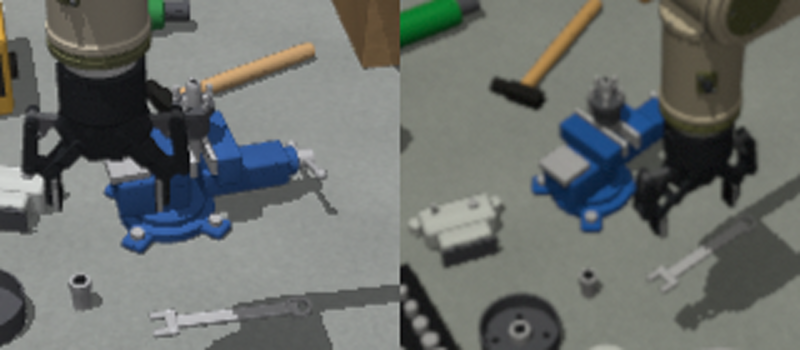

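Run:
```python
from h import *
np.set_printoptions(precision=4,suppress=True)
H=cast(dict(np.load("ph.npz")),(255,154),.195); D=cast(dict(np.load("pd.npz")),(282,112),.03); print(H,D)
R=down(np.pi/2)
r.move_to([H[0],H[1]-.074,.30],R); r.pause(.2)
p,a=snap("wrist","w_hub2"); np.savez("ph2.npz",**p)
r.move_to([D[0],D[1]-.074,.16],R); r.pause(.2)
p2,b=snap("wrist","w_disc2"); np.savez("pd2.npz",**p2)
def crop(im,c,w=75):
    x,y=map(int,np.round(c)); x0,y0=x-w,max(y-w,0); print("crop origin",x0,y0)
    return cv2.resize(im[y0:y0+2*w,x0:x0+2*w],(400,400),interpolation=cv2.INTER_CUBIC)
cv2.imwrite("pics/close.png",np.hstack([crop(a,proj(p,H)),crop(b,proj(p2,D))]))
print(r.get_time_s())
```

```text
[ 0.5244 -0.1983  0.195 ] [0.5996 0.2321 0.03  ]
crop origin 205 43
crop origin 206 42
5.225
```

View pics/close.png

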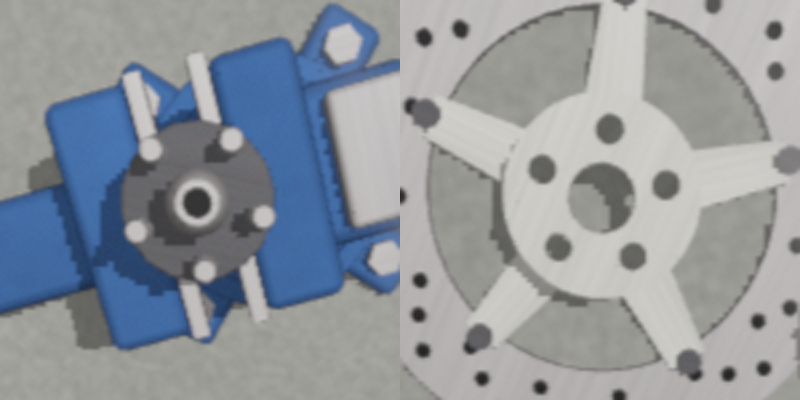

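Run:
```python
from h import *
np.set_printoptions(precision=4,suppress=True)
def fit(f,pts,o,z,w=150/400):
    p=dict(np.load(f)); im=None
    P=np.array([cast(p,(o[0]+(x+.5)*w-.5,o[1]+(y+.5)*w-.5),z) for x,y in pts])[:,:2]
    c=P.mean(0); d=P-c; ang=np.arctan2(d[:,1],d[:,0])
    a=np.angle(np.exp(5j*ang).mean())/5
    print(f,"c",c,"r",np.hypot(*d.T),"ang deg",np.degrees(ang),"mod72",np.degrees(a)); return c,a
h=fit("ph2.npz",[(150,149),(231,139),(263,217),(205,271),(136,231)],(205,43),.185)
d=fit("pd2.npz",[(210,129),(266,185),(233,257),(158,247),(142,169)],(206,42),.03)
print(cast(dict(np.load("ph2.npz")),(205+197.5*.375-.3,43+203*.375-.3),.195), cast(dict(np.load("pd2.npz")),(206+200*.375-.3,42+197*.375-.3),.027))
np.savez("est.npz",hc=h[0],ha=h[1],dc=d[0],da=d[1])
print("turn", np.degrees(h[1]-d[1]))
# joints for grasp options and placing
for a0 in [0,30,60,90,120,150,180,-30,-60]:
    a=np.radians(a0)
    t=(h[1]-d[1]+np.radians(36))%np.radians(72)-np.radians(36)
    q=r.solve_ik([*d[0],.0],down(a)); q2=r.solve_ik([*h[0],.17],down(a+t))
    print(a0,q,q2)
print(r.get_orientation().round(2).tolist(), r.get_wrist_force())
```

```text
ph2.npz c [ 0.5234 -0.1984] r [0.021  0.021  0.0209 0.0209 0.0209] ang deg [ 132.6478   60.6487  -11.9981  -83.1929 -155.6832] mod72 -11.515523287172723
pd2.npz c [0.5995 0.2333] r [0.021  0.021  0.0211 0.021  0.0211] ang deg [  82.8266   11.036   -61.0544 -133.3029  154.9199] mod72 10.885054146944361
[ 0.5236 -0.1986  0.195 ] [0.5989 0.2336 0.027 ]
turn -22.400577434117082
0 [ 0.2914  0.4564  1.5401 -0.      1.1451  1.8622] [-0.4539  0.0587  1.6772 -0.      1.4056  1.5079]
30 [ 0.2914  0.4564  1.5401 -0.      1.1451  1.3386] [-0.4539  0.0587  1.6772 -0.      1.4056  0.9843]
60 [ 0.2914  0.4564  1.5401 -0.      1.1451  0.815 ] [-0.4539  0.0587  1.6772 -0.      1.4056  0.4607]
90 [ 0.2914  0.4564  1.5401 -0.      1.1451  0.2914] [-0.4539  0.0587  1.6772 -0.      1.4056 -0.0629]
120 [ 0.2914  0.4564  1.5401 -0.      1.1451 -0.2322] [-0.4539  0.0587  1.6772 -0.      1.4056 -0.5865]
150 [ 0.2914  0.4564  1.5401 -0.      1.1451 -0.7558] [-0.4539  0.0587  1.6772 -0.      1.4056 -1.1101]
180 [ 0.2914  0.4564  1.5401 -0.      1.1451 -1.2794] [-0.4539  0.0587  1.6772 -0.      1.4056 -1.6337]
-30 [ 0.2914  0.4564  1.5401 -0.      1.1451  2.3858] [-0.4539  0.0587  1.6772 -0.      1.4056  2.0315]
-60 None [-0.4539  0.0587  1.6772 -0.      1.4056  2.5551]
[[0.0, 1.0, 0.0], [1.0, -0.0, 0.0], [0.0, 0.0, -1.0]] [ 0.1737 -0.4133  0.6471]
```

Run:
```python
from h import *
np.set_printoptions(precision=4,suppress=True)
e=np.load("est.npz"); x,y=e["dc"]; a=np.radians(119)
r.move_to([x,y,.10],down(a))
print("hit",r.line_to([x,y,-.001],velocity=.08,threshold=8), r.get_eef_pos())
r.set_gripper(0.0); print("open",r.get_opening(),r.get_gripper_force(),r.get_wrist_force(),r.get_moment())
r.line_to([x,y,.05],velocity=.08); r.pause(.3)
print(r.get_wrist_force(),r.get_moment(),r.get_opening())
r.line_to([x,y,.27],velocity=.15); r.pause(.2)
print(r.get_wrist_force(),r.get_moment(),r.get_opening(),r.get_gripper_force(),r.get_eef_pos(),r.get_time_s())
snap("side","s2")
```

```text
hit False [ 0.6001  0.2335 -0.0002]
open 0.7246663428332772 66.26170142786577 [-2.6697 -0.4828  5.9078] [-0.3011  0.5924 -0.0367]
[-0.1343 -0.33   -6.6716] [-0.01    0.0042  0.0166] 0.7242744321101602
[-0.9175  0.1261 -7.8992] [ 0.0586 -0.0125  0.001 ] 0.7292631667828227 66.84421327896416 [0.5992 0.2332 0.2691] 10.3667
```

View pics/s2.png

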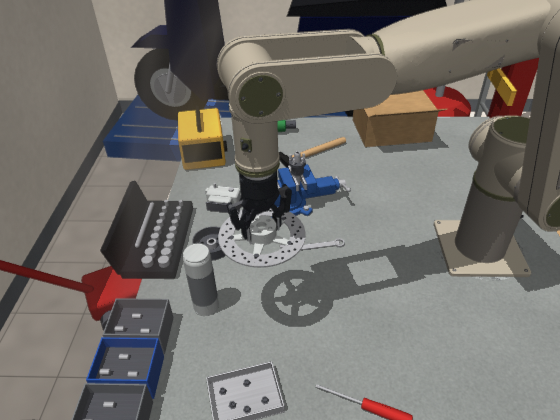

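Run:
```python
from h import *
np.set_printoptions(precision=4,suppress=True)
e=np.load("est.npz"); x,y=e["hc"]; a=np.radians(119)+e["ha"]-e["da"]
r.move_to([x,y,.27],down(a)); r.line_to([x,y,.185],velocity=.08); r.pause(.3)
print(r.get_wrist_force(),r.get_moment())
for z in (.166,.158,.154,.150):
    h=r.line_to([x,y,z],velocity=.015,threshold=6); r.pause(.1)
    print(z,h,r.get_eef_pos(),r.get_wrist_force(),r.get_moment())
    if h: break
print(r.get_time_s())
snap("wrist","w3")
```

```text
[-0.1989 -0.3703 -6.0784] [ 0.0253  0.0302 -0.0307]
0.166 False [ 0.5235 -0.1984  0.1661] [ 0.1482 -0.4342 -6.609 ] [-0.0253 -0.0113  0.026 ]
0.158 False [ 0.5235 -0.1984  0.1582] [-1.0978  0.0513 -7.027 ] [ 0.0154 -0.0221 -0.0156]
0.154 False [ 0.5234 -0.1984  0.154 ] [-0.7413  0.321  -7.2395] [ 0.0072 -0.0338 -0.017 ]
0.15 False [ 0.5234 -0.1984  0.15  ] [ 0.8481  0.0013 -7.1167] [-0.0139 -0.079  -0.0008]
16.8667
```

Run:
```python
from h import *
np.set_printoptions(precision=4,suppress=True)
e=np.load("est.npz"); x,y=e["hc"]
h=r.line_to([x,y,.136],velocity=.015,threshold=10); r.pause(.2)
print(h,r.get_eef_pos(),r.get_wrist_force(),r.get_moment(),r.get_time_s())
snap("side","s4")
c=cv2.imread("pics/s4.png")[110:260,200:400]
cv2.imwrite("pics/s4c.png",cv2.resize(c,None,fx=4,fy=4,interpolation=cv2.INTER_CUBIC))
```

```text
True [ 0.5234 -0.1984  0.1411] [-0.5359  0.0165  6.4035] [0.0533 0.1116 0.0255] 17.75
```

View pics/s4c.png

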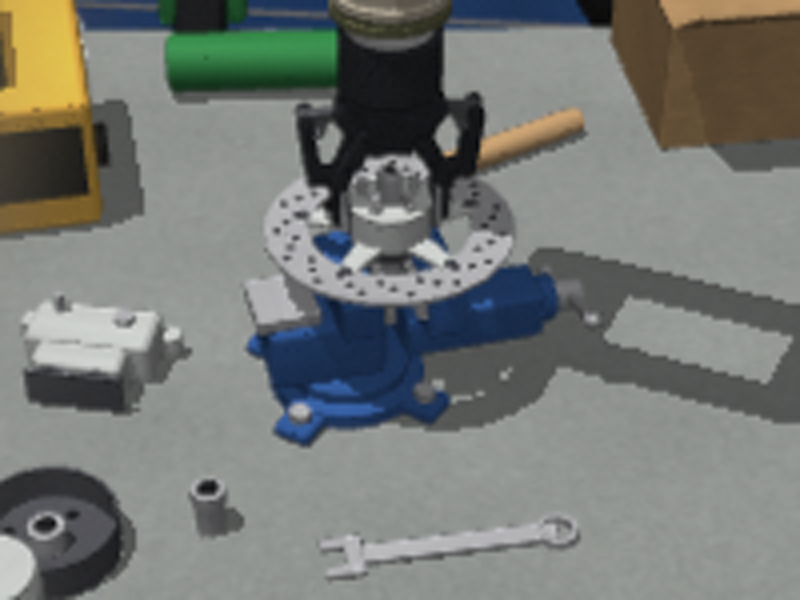

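The picture shows the disc level on the hub, with the studs and boss standing through the hat. The stop height of 0.141 m matches fully home. Next I release it and back off.

Run:
```python
from h import *
np.set_printoptions(precision=4,suppress=True)
e=np.load("est.npz"); x,y=e["hc"]
r.set_gripper(1.0); r.pause(.2); print(r.get_opening(),r.get_wrist_force())
r.line_to([x,y,.20],velocity=.06); r.line_to([x,y,.33],velocity=.15); 
r.pause(.3); print(r.get_wrist_force(),r.get_time_s())
snap("side","s5")
c=cv2.imread("pics/s5.png")[110:260,200:400]
cv2.imwrite("pics/s5c.png",cv2.resize(c,None,fx=4,fy=4,interpolation=cv2.INTER_CUBIC))
```

```text
1.0006627688143073 [-0.2854 -0.4158  0.3095]
[0.1823 0.4809 0.46  ] 20.85
```

View pics/s5c.png

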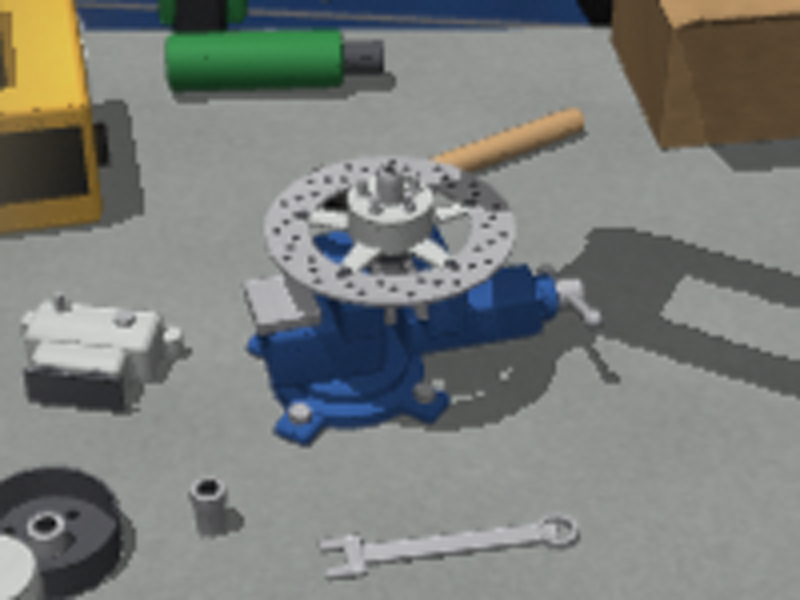

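The disc sits level and released on the hub, and the bystanders in view have not moved.

```bash
python3 -c "
from cell import r
print(r.job_done())"
```

```text
the job is handed in; nothing more can be done
None
```

The brake disc is seated fully home on the hub flange and released; I set the angle from the camera rather than by feel, the holes met the studs with no contact felt until the flange, and I handed the job in at about 21 s without seeing a verdict.

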